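# Clamp the blanking cap on the X-ray head's cooling stub

### The job

Secure the silicone blanking cap on the barbed cooling stub of the X-ray head: slide the standing hose clamp over the cap until its whole band lies on the straight length of the cap, over the barbs, then turn its thumb key clockwise, seen from above, until the band is snug. Let go of the clamp, and leave the wooden block, the screwdriver and the spare fitting alone.

Things in the scene. Friction and masses are not known exactly. Their poses are not given: they have to be found in the camera images.
- clamp: Steel worm-drive hose clamp, about 90 g, standing on the bench with its band axis level and its screw upright. Origin: middle of the band, on its axis, 22 mm above the bench at the start. x = band axis (either end may lead), y = towards the screw housing, z = up the screw. Band 16 mm wide (x +-8), 1.6 mm thick, bore 40.1 to 40.7 mm at the start, 38 mm when snug.
- housing_grip (a point): Place to take the clamp from above: on its screw housing, a block 20 mm wide along x (grip across this), from y = 20 to 36 mm, z = -22 to 7.5 mm of the clamp. This point is at y = 33, z = 0, so that 22 mm pads clear the cap. Axes as the clamp's. The key rises above it to z = 43 mm, between the fingers. Let go on the cap, the clamp hangs there, key within some 15 degrees of upright.
- key_grip (a point): Centre of the thumb key, an upright black paddle 15 mm wide (this frame's x), 8 mm thick (its y: grip across this), 23 mm tall; z = up the screw. It is at y = 28.5, z = 32 mm of the clamp. To clear band and housing, keep the tips of the fingers 22 mm or more above the clamp's origin.
- key (a joint): Turn of the key in rad, growing clockwise seen from above; 0.3 to 1.8 at the start. A full turn takes 2.5 mm off the bore, evenly all round. The band meets the cap at 7.0, is snug from 7.2, and the screw stops hard at 7.8: about one turn, in several grips. It turns stiffly (0.04 N m) and stays where it is left.
- head: X-ray head: level steel cylinder, 84 mm across, 290 mm long, fixed in a cradle, axis 105 mm up. Origin: on the bench below the end plate with the stub. x = outward along the stub, z = up. From the plate: brass nut to 14 mm (37 across), cap's lip 20 to 25 (44 across), straight length of the cap 25 to 63 (38 across), rounded nose to 71 (24 across at its end).
- stub_mid (a point): On the stub's axis, middle of the straight length of the translucent silicone blanking cap over the barbs, where the band belongs; 44 mm from the end plate. Axes as the head's: x points out of the stub, towards its free end.
- stub_tip (a point): On the stub's axis at the free end of the cap's nose, 27 mm beyond stub_mid. Axes as the head's.
- wood_block: Bystander: a loose wooden block 110 x 45 x 40 mm, origin under its centre.
- screwdriver: Bystander: a loose screwdriver 190 mm long lying on the bench; x = towards its blade.
- spare_barb: Bystander: a loose spare brass barbed fitting, 37 mm across and 40 mm tall, standing on its nut.

How it is judged:
On the way, in this order (a step that is already met when the one before it is completed fails the run):
1. the band is round the straight length of the cap (x of clamp in the frame of stub_mid between -0.012 and 0.012 m and y of clamp in the frame of stub_mid between -0.004 and 0.004 m and z of clamp in the frame of stub_mid between -0.004 and 0.004 m), for 0.2 s.
2. the key is turned until the band is snug (value of joint key above 7.2 rad), for 0.2 s.
At the end, for the whole second after the job is handed in: The key's joint is past 7.2 rad (snug), the middle of the band lies within 12 mm of stub_mid along the stub and within 3 mm of its axis, square to it within 0.15 rad, and the clamp is at rest and let go (value of joint key above 7.2 rad and x of clamp in the frame of stub_mid between -0.012 and 0.012 m and y of clamp in the frame of stub_mid between -0.003 and 0.003 m and z of clamp in the frame of stub_mid between -0.003 and 0.003 m and angle between the x axis of clamp and the x axis of stub_mid, either way round below 0.15 rad and linear speed of clamp below 0.02 m/s); the robot touches nothing.
It fails at once if the wooden block, the screwdriver or the spare fitting is moved by more than 30 mm (distance of any of wood_block, screwdriver, spare_barb from where it was at the start of the episode above 0.03 m).
It also fails if it takes over 72 s, if anything falls off the work surface, if the arm or the gripper's body presses on something with over 40 N, if the wrist force passes 120 N, or if a joint passes its speed limit or range.

### The arm

A 6-joint arm with a two-finger parallel gripper is mounted at the origin on the work surface. World frame = base frame: x ahead of the robot, y to its left, z up, the work surface at z = 0. Lengths are in m, angles in rad, forces in N, time in s.
With the tool pointing down it reaches from about 0.325 to 0.75 m from the base axis. Payload 7.6 kg.
Tool frame: the origin (TCP) lies at the very end of the fingers, on their centre line; the grasp point (between the pads) lies 19 mm behind it; z points along the fingers, y is the line along which they close (so a half turn about z gives the same grasp; the last joint's range is limited). The gripper opens to 85 mm and grips with 20 to 120 N. Pads are 22 mm wide; open, the fingers measure 114 mm over their backs; the gripper's body (76 mm by 85 mm) begins 54 mm behind the grasp point. The pads swing forward as they close: fully open they stand 13 mm farther back than shut.
Start: joints at [1.105, 0.052, 1.401, -0, 1.689, -0.07], TCP at [0.202, 0.484, 0.198] pointing down, gripper open.
Joint ranges: [-2.9, 2.9], [-0.91, 2.17], [0.12, 2.37], [-1.06, 4.2], [0.26, 2.73], [-2.93, 2.93]. Speed limits (rad/s): [2.57, 2.57, 3.01, 3.14, 3.14, 3.14].

### API

Orientations are given as [roll, pitch, yaw] about the fixed x, y, z axes, in that order (R = Rz(yaw) Ry(pitch) Rx(roll)).
In Python, from cell import r gives the robot as it stands.
- The arm moves only by the shell command python3 nudge.py FILE [OPENING] [FORCE], which reads ROWS from the file FILE. ROWS is a JSON list of rows, 1 to 12 of them, each an object with the fields xyz (a list: dx, dy, dz in m), rotvec (a list: a rotation vector rx, ry, rz in rad); a field left out counts as zero; each row is the pose to reach, as a shift and turn from the pose commanded when the command began, along the tool's axes at that moment; what a row does not reach only later rows make up. A row lasts 1/10 s, in which the tool goes at most 0.05 m and 0.15 rad, less where a joint would pass 70% of its speed; a pose out of reach is approached as far as the arm can. OPENING is the finger opening in m, set as the command begins (- or left out keeps the last). The fingers move at their own pace and stop on an object; FORCE is the grip in N (left out, the last holds). Time passes only in rows, so rows that do not move let the fingers close. It prints the time, the measured TCP pose, the force, the opening and the grip force at its end. Input that does not fit is refused with a message, and nothing moves.
- r.read_state(): the state, without advancing time (a new reading comes with each control period).
- r.camera(name): name is "scene" or "top" or "wrist"; returns a dict with "img" (480x640x3 uint8, red, green, blue), "K" (3x3 intrinsics, pixels), "R" (3x3) and "t" (3): a world point X has camera coordinates R X + t. Camera axes: x right, y down, z forward; pixel columns grow to the right and rows downward; lengths in m; the calibration is good to about 2 mm. A picture is of the moment at which its call begins. There is no depth.
- r.finish_job(): hands the job in; it is judged then, once.
The state is a dict: "t": time; "q": joint angles; "qd": joint speeds; "effort": joint torques, N m; "position": TCP position; "ee_rot": TCP orientation; "ft_force": force on the tool from outside, world axes, zero at the start; "ft_torque": the same for the moment, N m; "grip_width": finger opening in m; "gripper_force": force on a finger pad.
Only numpy, scipy, OpenCV 4.12 (cv2) and the standard library are available. Lean on these libraries where they do the work, as an engineer would, in place of code of your own. Each camera call takes 0.05 s, during which the arm holds its last target. There are 200 camera calls.

## Working session

There is one attempt and no reset: what is moved stays moved. The work goes in short steps, Python scripts to look and compute and a shell command to move; the robot and the scene stay as the last step left them, time stands still between calls to the robot, and variables do not carry over. Pictures are saved under pics/ and viewed, at most 10 in all, crops included, and the job is handed in when it is done.

```bash
ls; mkdir -p pics; python3 - <<'E'
from cell import r
import cv2,numpy as np
s=r.read_state();print(s)
for n in("scene","top"):
    c=r.camera(n);cv2.imwrite(f"pics/{n}0.png",c["img"][:,:,::-1]);np.savez(f"pics/{n}0.npz",**{k:c[k] for k in("K","R","t","img")});print(n,c["K"],c["R"],c["t"])
E
```

```text
cell.py
nudge.py
pics
{'t': 0.0, 'q': array([ 1.10465676e+00,  5.28513173e-02,  1.40174503e+00, -7.38234268e-06,
        1.68859238e+00, -7.03085727e-02]), 'qd': array([-1.29901461e-03,  6.68580247e-05,  8.41295410e-04,  2.42120136e-04,
        1.44679055e-03,  9.76370395e-04]), 'effort': array([ 8.59920947e-04, -3.81678665e+01, -3.60188377e+01, -9.67635913e-06,
        6.15470271e-03,  5.05853075e-05]), 'position': array([0.20225096, 0.48409128, 0.1972546 ]), 'ee_rot': array([-3.14000001e+00, -1.04810651e-04,  2.74576072e+00]), 'ft_force': array([-0.38305763, -0.49242452,  0.29212134]), 'ft_torque': array([0.00479981, 0.01593056, 0.02416733]), 'gripper_force': 0.0, 'grip_width': 0.08531502841922671}
scene [[500.39901092   0.         315.4365922 ]
 [  0.         500.39901092 244.37674152]
 [  0.           0.           1.        ]] [[ 0.70569187  0.70846529 -0.00871331]
 [ 0.50341235 -0.51001965 -0.69746395]
 [-0.49857296  0.48780825 -0.7165669 ]] [-0.3311431  -0.27640713  1.46172761]
top [[461.20754621   0.         314.93910078]
 [  0.         461.20754621 242.71338023]
 [  0.           0.           1.        ]] [[-0.00641129 -0.99954791  0.02937459]
 [-0.99093607  0.00240889 -0.13431269]
 [ 0.13418121 -0.02996946 -0.99050353]] [-0.13357901  0.59126593  0.7576723 ]
```
View pics/scene0.png

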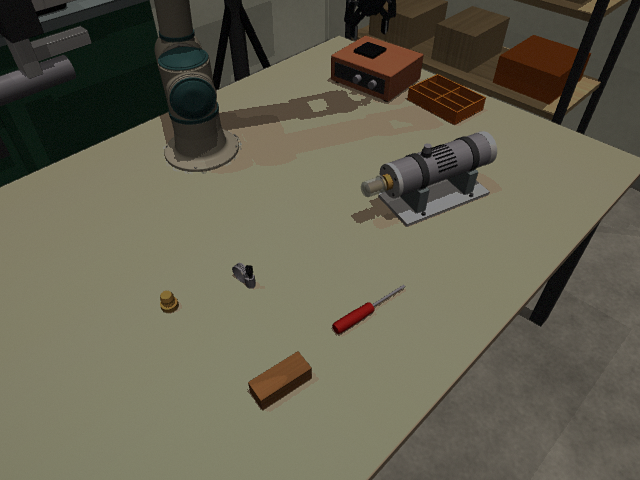

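View pics/top0.png

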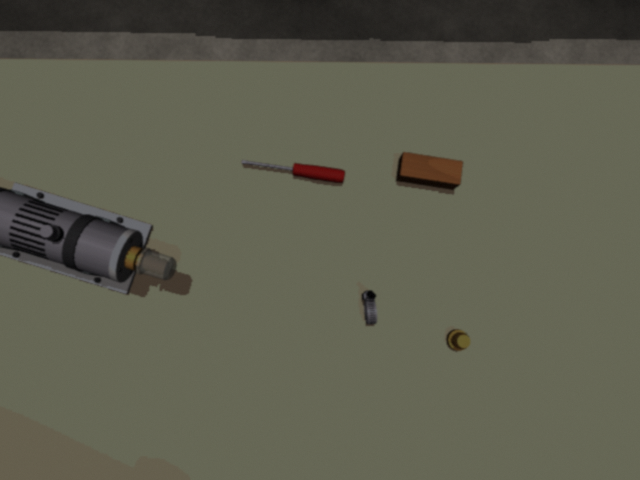

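The head is at upper left in the top view, with its stub tip near (174,266). The clamp is at about (370,305) with its key at the upper end (370,295). Next I'll enlarge the crops.

```bash
python3 - <<'E'
import cv2,numpy as np
t=cv2.imread("pics/top0.png");s=cv2.imread("pics/scene0.png")
def c(i,u,v,w,h,k): 
    o=cv2.resize(i[v:v+h,u:u+w],None,fx=k,fy=k,interpolation=cv2.INTER_CUBIC)
    for x in range(0,w,10): cv2.line(o,(x*k,0),(x*k,6 if (u+x)%50 else 16),(0,255,0),1); 
    for y in range(0,h,10): cv2.line(o,(0,y*k),(6 if (v+y)%50 else 16,y*k),(0,255,0),1)
    return cv2.convertScaleAbs(o,alpha=1.7)
a=np.hstack([c(t,100,220,100,75,4),c(t,330,270,100,75,4)])
b=np.hstack([c(s,350,150,100,75,4),c(s,200,240,100,75,4)])
cv2.imwrite("pics/crop0.png",np.vstack([a,b]))
E
```

View pics/crop0.png

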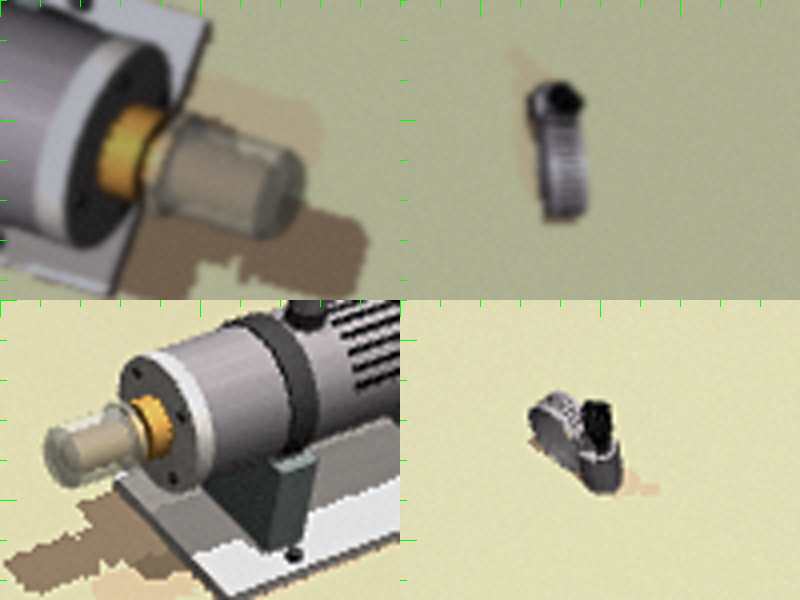

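Crops: in the top view the key top is at (371,294.5), the band's lower end at (371.5,324) and the stub nose centre at about (171,269). In the scene view the key top is at (249,266) and the nose end at (365,190). I'll triangulate roughly, then refine with the wrist camera.

```bash
cat > h.py <<'E'
import numpy as np,cv2
from scipy.spatial.transform import Rotation as Ro
def P(c): return c["K"]@np.hstack([c["R"],np.reshape(c["t"],(3,1))])
def tri(obs):
    A=[]
    for c,(u,v) in obs:
        p=P(c);A+=[u*p[2]-p[0],v*p[2]-p[1]]
    A=np.array(A);x=np.linalg.lstsq(A[:,:3],-A[:,3],rcond=None)[0];return x
def proj(c,X): p=P(c)@np.append(X,1);return p[:2]/p[2]
def onz(c,u,v,z):
    R=c["R"];d=R.T@np.linalg.solve(c["K"],[u,v,1]);o=-R.T@c["t"];return o+d*(z-o[2])/d[2]
def snap(n,f):
    from cell import r
    c=r.camera(n);np.savez(f"pics/{f}.npz",**{k:c[k] for k in("K","R","t","img")});cv2.imwrite(f"pics/{f}.png",c["img"][:,:,::-1]);return c
def pose():
    from cell import r
    s=r.read_state();return s["position"],Ro.from_euler('xyz',s["ee_rot"])
E
python3 - <<'E'
from h import *
T=np.load("pics/top0.npz");S=np.load("pics/scene0.npz")
for n,a,b in(("key",(371,294.5),(249.3,265.7)),("tip",(170.5,269.5),(364.5,190.5)),("nut",(131.5,258),(388,181.5))):
    x=tri([(T,a),(S,b)]);print(n,x,proj(T,x)-a,proj(S,x)-b)
print(onz(T,371.5,324,0.02), onz(T,371,294.5,.065))
from cell import r
p,R=pose();c=r.camera("wrist");print(c["K"]);o=-c["R"].T@c["t"];print("cam in tool",R.inv().apply(o-p),(c["R"]@R.as_matrix()).round(3))
E
```

```text
key [ 0.50064444 -0.2275279   0.06709066] [-0.24512411 -0.19403962] [-0.21038326  0.00025599]
tip [0.53995429 0.09215599 0.10552473] [0.20452931 0.17380681] [ 0.15047924 -0.04044174]
nut [0.5586669  0.15347215 0.10731777] [-0.22368014 -0.1939447 ] [-0.16206146  0.05280603]
[ 0.45016232 -0.23474305  0.02      ] [ 0.5003683  -0.22824438  0.065     ]
[[347.77469928   0.         327.58703221]
 [  0.         347.77469928 239.33744265]
 [  0.           0.           1.        ]]
cam in tool [ 0.08284492 -0.00030673 -0.17677355] [[-0.001  1.    -0.001]
 [-0.946 -0.001 -0.323]
 [-0.323  0.     0.946]]
```

```bash
echo '[{"xyz":[-0.05, -0.05, 0], "rotvec":[0, 0, -0.05]}, {"xyz":[-0.1, -0.1, 0], "rotvec":[0, 0, -0.1]}, {"xyz":[-0.15, -0.15, 0], "rotvec":[0, 0, -0.15]}, {"xyz":[-0.2, -0.2, 0], "rotvec":[0, 0, -0.2]}, {"xyz":[-0.25, -0.25, 0], "rotvec":[0, 0, -0.26]}, {"xyz":[-0.3, -0.3, 0], "rotvec":[0, 0, -0.32]}, {"xyz":[-0.35, -0.35, 0.01], "rotvec":[0, 0, -0.38]}, {"xyz":[-0.4, -0.4, 0.02], "rotvec":[0, 0, -0.44]}, {"xyz":[-0.45, -0.45, 0.03], "rotvec":[0, 0, -0.52]}, {"xyz":[-0.5, -0.5, 0.03], "rotvec":[0, 0, -0.52]}, {"xyz":[-0.545, -0.544, 0.03], "rotvec":[0, 0, -0.52]}, {"xyz":[-0.545, -0.544, 0.03], "rotvec":[0, 0, -0.52]}]' > next.json && python3 nudge.py next.json 0.085; python3 - <<'E'
from h import *
p,R=pose();g=np.array([.495,-.228,.17])
print(p,R.inv().apply(g-p),R.as_euler('xyz'))
E
```

```text
t: 1.35
position: [0.4305, -0.072, 0.1773]
ee_rot: [3.141, 0.0, -3.018]
ft_force: [1.2, 1.3, 1.8]
grip_width: 0.0849
gripper_force: 0.0
[ 0.43047539 -0.0719951   0.17730463] [-0.04476706 -0.16277889  0.00729755] [ 3.14145017e+00  3.59896642e-04 -3.01781121e+00]
```

```bash
echo '[{"xyz":[-0.01, -0.04, 0]}, {"xyz":[-0.02, -0.08, 0.0]}, {"xyz":[-0.03, -0.11, 0]}, {"xyz":[-0.03, -0.11, 0]}, {"xyz":[-0.03, -0.11, 0]}]' > next.json && python3 nudge.py next.json; python3 -c "
from h import *
snap('wrist','w1')"; echo '[{"xyz":[0, -0.05, 0]}, {"xyz":[0, -0.09, 0]}, {"xyz":[0, -0.1, 0]}, {"xyz":[0, -0.1, 0]}, {"xyz":[0, -0.1, 0]}]' > next.json && python3 nudge.py next.json; python3 - <<'E'
from h import *
snap('wrist','w2')
a=cv2.imread("pics/w1.png");b=cv2.imread("pics/w2.png")
A=np.load("pics/w1.npz");B=np.load("pics/w2.npz")
X=np.array([.478,-.23,.03]);o=[]
for i,c in((a,A),(b,B)):
    u,v=proj(c,X).astype(int);u=min(max(u-66,0),640-133);v=min(max(v-100,0),280);k=3;print(u,v)
    q=cv2.resize(i[v:v+200,u:u+133],None,fx=k,fy=k,interpolation=cv2.INTER_CUBIC)
    for x in range(-u%10,133,10): cv2.line(q,(x*k,0),(x*k,6 if (u+x)%50 else 18),(0,255,0),1)
    for y in range(-v%10,200,10): cv2.line(q,(0,y*k),(6 if (v+y)%50 else 18,y*k),(0,255,0),1)
    o.append(cv2.convertScaleAbs(q,alpha=1.6))
cv2.imwrite("pics/crop1.png",np.hstack(o))
E
```

```text
t: 1.85
position: [0.4734, -0.1754, 0.1769]
ee_rot: [3.141, -0.001, -3.018]
ft_force: [0.0, 0.9, 0.3]
grip_width: 0.0852
gripper_force: 0.0
t: 2.4
position: [0.4861, -0.273, 0.1776]
ee_rot: [3.141, 0.0, -3.016]
ft_force: [0.1, -1.0, 0.6]
grip_width: 0.0852
gripper_force: 0.0
204 110
307 109
```

View pics/crop1.png

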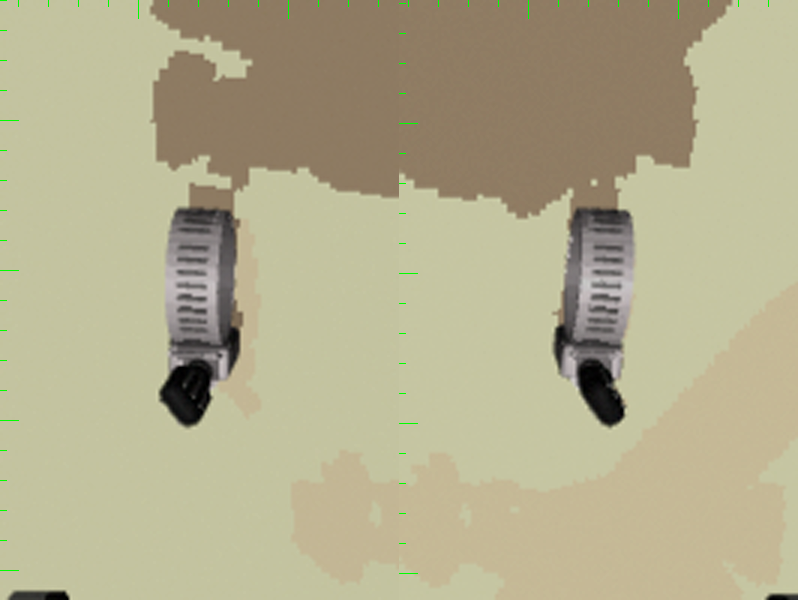

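```bash
python3 - <<'E'
from h import *
A=np.load("pics/w1.npz");B=np.load("pics/w2.npz")
L=lambda x,y:(204+x/3,110+y/3)
Rr=lambda x,y:(307+(x-399)/3,109+y/3)
for n,l,q in(("house end",(199,377),(592,377)),("far",(205,210),(602,210)),("keytop",(186,396),(608,398))):
    x=tri([(A,L(*l)),(B,Rr(*q))]);print(n,x.round(4),(proj(A,x)-L(*l)).round(2),(proj(B,x)-Rr(*q)).round(2))
# model check
import itertools
def model(cx,cy,th):
    pts={}
    for x,y,z in((10,36,7.5),(-10,36,7.5),(8,-21.6,0),(-8,-21.6,0),(0,28.5,43),(8,0,21.6),(-8,0,21.6)):
        X=np.array([cx,cy,.022])+np.array([x*np.sin(th)+y*np.cos(th),-x*np.cos(th)+y*np.sin(th),z])/1000
        a=(proj(A,X)-[204,110])*3;b=(proj(B,X)-[307,109])*3+[399,0];pts[(x,y,z)]=1;print((x,y,z),a.round(),b.round())
h=np.array([tri([(A,L(199,377)),(B,Rr(592,377))]),tri([(A,L(205,210)),(B,Rr(602,210))])])
d=h[0]-h[1];th=np.arctan2(d[1],d[0]);c=h[1][:2]+21.6e-3*np.array([np.cos(th),np.sin(th)]);print(c,th,np.hypot(*d[:2]));model(*c,th)
E
```

```text
house end [ 0.503  -0.2281  0.0317] [0.   0.08] [-0.   -0.08]
far [ 0.451  -0.2319  0.0182] [0.   0.04] [-0.   -0.04]
keytop [ 0.4993 -0.2276  0.0618] [-0.    0.46] [ 0.   -0.46]
[ 0.47256338 -0.23033993] 0.07203289187004394 0.052091507389311925
(10, 36, 7.5) [170. 390.] [559. 389.]
(-10, 36, 7.5) [231. 392.] [620. 392.]
(8, -21.6, 0) [178. 211.] [578. 210.]
(-8, -21.6, 0) [228. 213.] [629. 213.]
(0, 28.5, 43) [181. 406.] [606. 405.]
(8, 0, 21.6) [166. 293.] [580. 293.]
(-8, 0, 21.6) [219. 296.] [632. 295.]
```

In w1 and w2 the housing end is at crop (199,377) and (592,377), and the band's far edge at (205,210) and (602,210). That puts the clamp at about (0.4715,-0.230) with its y axis at +0.07 rad. Heights agree with the text (housing top about 0.030).

```bash
python3 - <<'E'
from h import *
p,R=pose();print(R.inv().apply(np.array([.5045,-.228,.006])-p), R.as_euler('xyz'))
E
```

```text
[-0.02373923  0.04210352  0.171791  ] [ 3.14124490e+00  3.80699418e-04 -3.01567875e+00]
```

```bash
echo '[{"xyz":[-0.012, 0.021, 0.03], "rotvec":[0, 0, 0.03]}, {"xyz":[-0.024, 0.042, 0.06], "rotvec":[0, 0, 0.054]}, {"xyz":[-0.024, 0.042, 0.1], "rotvec":[0, 0, 0.054]}, {"xyz":[-0.024, 0.042, 0.14], "rotvec":[0, 0, 0.054]}, {"xyz":[-0.024, 0.042, 0.165], "rotvec":[0, 0, 0.054]}, {"xyz":[-0.024, 0.042, 0.172], "rotvec":[0, 0, 0.054]}, {"xyz":[-0.024, 0.042, 0.172], "rotvec":[0, 0, 0.054]}, {"xyz":[-0.024, 0.042, 0.172], "rotvec":[0, 0, 0.054]}]' > next.json && python3 nudge.py next.json 0.06; echo '[{}, {}, {}, {}, {}, {}, {}]' > next.json && python3 nudge.py next.json 0.01 50; python3 -c "
from h import *
snap('wrist','w3')"
```

```text
t: 3.25
position: [0.5058, -0.2299, 0.0076]
ee_rot: [-3.14, 0.003, -3.071]
ft_force: [0.3, 0.4, 0.7]
grip_width: 0.0598
gripper_force: 0.0
t: 3.95
position: [0.5051, -0.2302, 0.0062]
ee_rot: [-3.141, 0.001, -3.071]
ft_force: [0.3, 0.3, 5.4]
grip_width: 0.0121
gripper_force: 48.9
```

```bash
python3 - <<'E'
import cv2,numpy as np
a=cv2.imread("pics/w3.png");cv2.imwrite("pics/w3c.png",cv2.convertScaleAbs(cv2.resize(a[150:430,210:430],None,fx=2.1,fy=2.1,interpolation=cv2.INTER_CUBIC),alpha=1.6))
E
```

```text
(no output)
```

View pics/w3c.png

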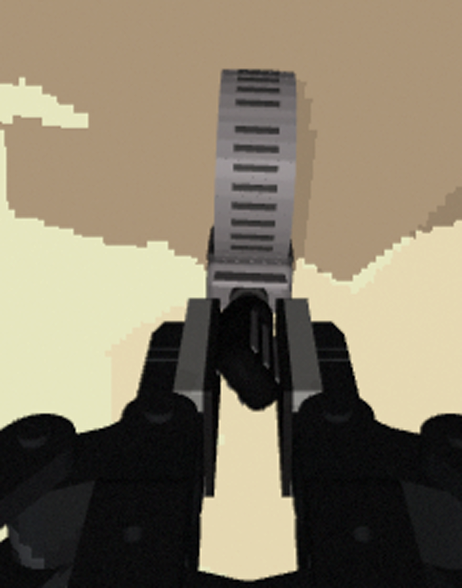

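```bash
python3 - <<'E'
from h import *
C=np.load("pics/w3.npz");L=lambda x,y:(210+x/2.1,150+y/2.1)
print("far",onz(C,*L(258,68),.019))
for a in((210,252),(292,252),(212,290),(292,295)): print("hous",a,onz(C,*L(*a),.0295))
p,R=pose();print(p)
for z in(0,-.019,-.038):
  for y in(.006,-.006):
    for x in(-.011,.011): print((x,y,z),((proj(C,p+R.apply([x,y,z]))-[210,150])*2.1).round())
for z in(.0425,.0655): print("key",((proj(C,[.4715+.0285,-.230+.002,z])-[210,150])*2.1).round())
E
```

```text
far [ 0.44969299 -0.23190446  0.019     ]
hous (210, 252) [ 0.490745  -0.2400338  0.0295   ]
hous (292, 252) [ 0.48944626 -0.22130257  0.0295    ]
hous (212, 290) [ 0.50036356 -0.23906144  0.0295    ]
hous (292, 295) [ 0.50036526 -0.22032961  0.0295    ]
[ 0.50514217 -0.23021789  0.00622996]
(-0.011, 0.006, 0) [270. 305.]
(0.011, 0.006, 0) [271. 230.]
(-0.011, -0.006, 0) [226. 305.]
(0.011, -0.006, 0) [225. 230.]
(-0.011, 0.006, -0.019) [273. 342.]
(0.011, 0.006, -0.019) [274. 260.]
(-0.011, -0.006, -0.019) [224. 342.]
(0.011, -0.006, -0.019) [223. 260.]
(-0.011, 0.006, -0.038) [276. 387.]
(0.011, 0.006, -0.038) [277. 298.]
(-0.011, -0.006, -0.038) [222. 387.]
(0.011, -0.006, -0.038) [220. 298.]
key [260. 319.]
key [262. 380.]
```

The pads straddle the housing and lie over the key. The 12 mm reading suggests the pads are splayed slightly, but the clamp hasn't shifted (far edge at crop (258,68)). I'll lift a little and check.

```bash
echo '[{"xyz":[0, 0, -0.01]}, {"xyz":[0, 0, -0.03]}, {"xyz":[0, 0, -0.05]}, {"xyz":[0, 0, -0.07]}, {"xyz":[0, 0, -0.084]}, {"xyz":[0, 0, -0.084]}, {"xyz":[0, 0, -0.084]}]' > next.json && python3 nudge.py next.json - 60; python3 - <<'E'
from h import *
c=snap('wrist','w4')
a=cv2.imread("pics/w3.png");b=cv2.imread("pics/w4.png")
cv2.imwrite("pics/w34.png",np.hstack([cv2.convertScaleAbs(cv2.resize(i[150:400,230:430],None,fx=2,fy=2),alpha=1.6) for i in(a,b)]))
E
```

```text
t: 4.7
position: [0.5043, -0.2296, 0.0888]
ee_rot: [3.141, -0.001, -3.071]
ft_force: [0.2, 0.6, -1.6]
grip_width: 0.0114
gripper_force: 58.4
```

View pics/w34.png

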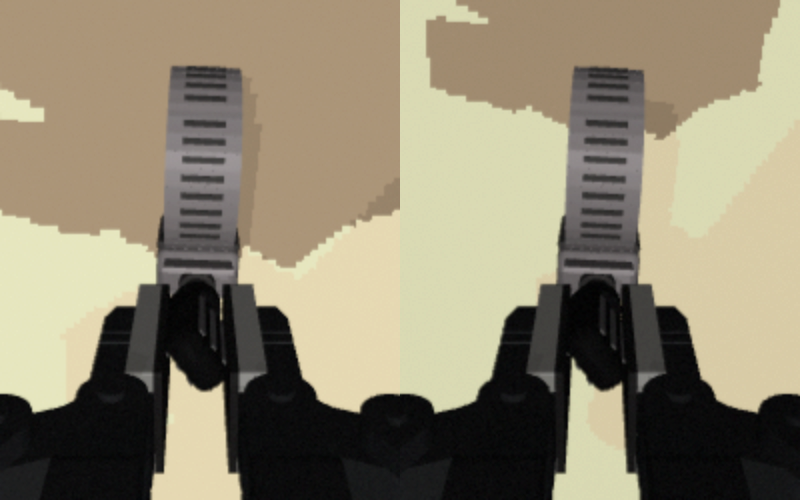

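The clamp is held firmly, with the band in the same image position as before the lift. Next is the pre-insertion pose.

```bash
echo '[{"xyz":[-0.012, 0.044, 0], "rotvec":[0, 0, 0.06]}, {"xyz":[-0.024, 0.088, 0], "rotvec":[0, 0, 0.12]}, {"xyz":[-0.036, 0.132, 0], "rotvec":[0, 0, 0.18]}, {"xyz":[-0.048, 0.176, 0], "rotvec":[0, 0, 0.24]}, {"xyz":[-0.06, 0.22, 0], "rotvec":[0, 0, 0.31]}, {"xyz":[-0.073, 0.264, 0], "rotvec":[0, 0, 0.367]}, {"xyz":[-0.073, 0.264, 0], "rotvec":[0, 0, 0.367]}, {"xyz":[-0.073, 0.264, 0], "rotvec":[0, 0, 0.367]}, {"xyz":[-0.073, 0.264, 0], "rotvec":[0, 0, 0.367]}, {"xyz":[-0.073, 0.264, 0], "rotvec":[0, 0, 0.367]}]' > next.json && python3 nudge.py next.json; python3 - <<'E'
from h import *
p,R=pose();print(p,R.as_euler('xyz'))
W=snap('wrist','w5');T=snap('top','t5');S=snap('scene','s5')
def c(i,u,v,w,h,k): 
    i=cv2.imread(i);o=cv2.resize(i[v:v+h,u:u+w],None,fx=k,fy=k,interpolation=cv2.INTER_CUBIC)
    for x in range(-u%10,w,10): cv2.line(o,(x*k,0),(x*k,6 if (u+x)%50 else 16),(0,255,0),1)
    for y in range(-v%10,h,10): cv2.line(o,(0,y*k),(6 if (v+y)%50 else 16,y*k),(0,255,0),1)
    return cv2.convertScaleAbs(o,alpha=1.7)
wi=cv2.convertScaleAbs(cv2.imread("pics/w5.png")[0:400,160:560],alpha=1.6)
o=np.hstack([cv2.copyMakeBorder(wi,0,200,0,0,0),np.vstack([c("pics/t5.png",110,230,100,75,4),c("pics/s5.png",330,160,100,75,4)])])
cv2.imwrite("pics/c5.png",o)
E
```

```text
t: 5.75
position: [0.5586, 0.0374, 0.0891]
ee_rot: [-3.141, -0.001, 2.843]
ft_force: [-0.3, -0.9, -0.1]
grip_width: 0.0115
gripper_force: 59.5
[0.55864772 0.03738151 0.08907726] [-3.14124494e+00 -7.08069858e-04  2.84321053e+00]
```

View pics/c5.png

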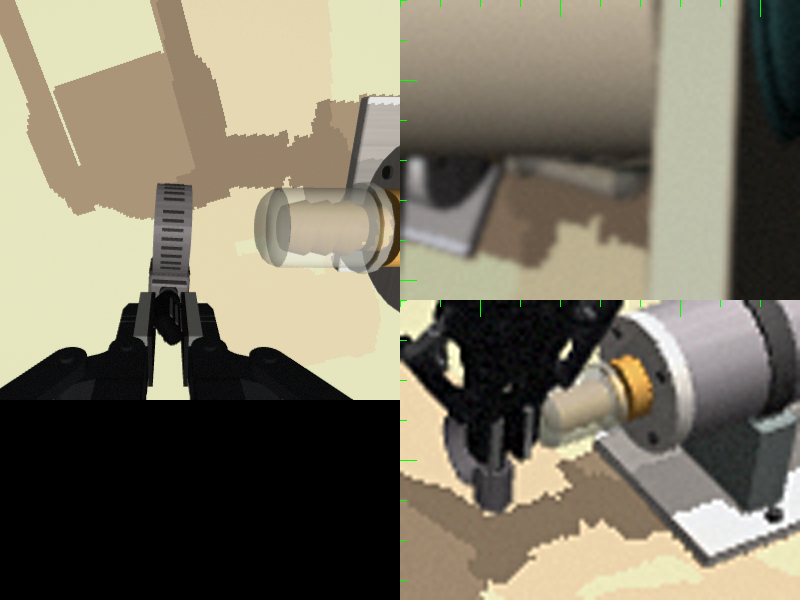

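The wrist view shows the band at crop x 153–192, rows 184–262, and the cap at rows about 187–268, with its axis nearly parallel to the image x axis. I'll enlarge it for alignment.

```bash
python3 - <<'E'
from h import *
W=np.load("pics/w5.npz");i=cv2.imread("pics/w5.png");u,v,w,h,k=300,170,266,130,3
o=cv2.convertScaleAbs(cv2.resize(i[v:v+h,u:u+w],None,fx=k,fy=k,interpolation=cv2.INTER_CUBIC),alpha=1.5)
for x in range(0,w,10): cv2.line(o,(x*k,0),(x*k,6 if (u+x)%50 else 18),(0,160,0),1)
for y in range(0,h,10): cv2.line(o,(0,y*k),(6 if (v+y)%50 else 18,y*k),(0,160,0),1)
cv2.imwrite("pics/c6.png",o)
E
```

```text
(no output)
```

View pics/c6.png

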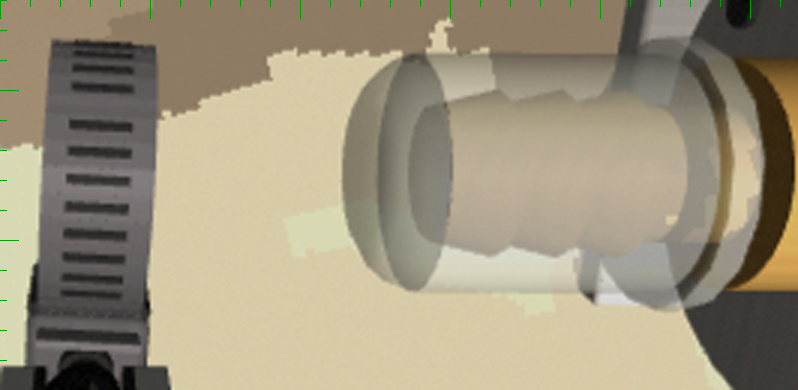

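Enlarged crop: the cap's straight edges are level at rows 54 and 292, from x 420 to 600. The nose end is at about x 343. The band corners are (50,40) and (158,46), with edges running to (37,290) and (147,310), so the clamp leans slightly in the tool. I'll fit both.

```bash
python3 - <<'E'
from h import *
from scipy.optimize import least_squares
W=np.load("pics/w5.npz");p,R=pose();Rm=R.as_matrix()
# work in tool frame; pixel in crop coords
pr=lambda q:(proj(W,p+Rm@np.array(q))-[300,170])*3
def edges(s):   # band edge curves, s=(cx,cy,cz,phi,roll)
    cx,cy,cz,ph,ro=s;out=[]
    Q=Ro.from_euler('ZX',[ph,ro]).as_matrix() 
    for sx in(-8,8):
        c=[]
        for a in np.radians(np.arange(-20,125,4)):  # angle from crest to far side
            loc=np.array([21.4*np.sin(a),sx,-21.4*np.cos(a)])/1000 # tool axes: x=far, z=down
            c.append(pr(np.array([cx,cy,cz])+Q@loc))
        out.append(np.array(c))
    return out
obs=[[(50,40),(46,120),(42,200),(39,260)],[(158,48),(155,120),(151,200),(148,270)]]
def res(s):
    r=[]
    for e,o in zip(edges(s),obs):
        i=e[:,1].argmin();r.append(e[i,1]-(40 if e is None else o[0][1]))
        e=e[:i+1][::-1]
        for x,y in o[1:]: r.append(np.interp(y,e[:,1],e[:,0])-x)
        r.append(e[0,0]-o[0][0])
    return np.array(r+[ (s[2]+.0158)*3000,s[4]*100])
f=least_squares(res,[.034,0,-.0158,0,0]);print("clamp in tool",f.x.round(4),f.fun.round(1))
# cap: axis in tool coords, z fixed to world .105
def cap(s):
    cy0,x0,sl,zt=.08,s[0],s[1],s[2]
    o=[]
    for yy in(.05,.075):
        c=np.array([pr([x0+sl*(yy-.06)+.019*np.cos(a),yy,zt+.019*np.sin(a)]) for a in np.linspace(0,2*np.pi,180)])
        o+=[c[:,1].min(),c[:,1].max()]
    return o
for z in(None,.105):
    g=(lambda s:np.array(cap(s))-[54,292,53.5,291.5]) if z is None else (lambda s:np.array(cap([s[0],s[1],p[2]-.105]))-[54,292,53.5,291.5])
    q=least_squares(g,[.034,0,-.0159]);print("cap axis x at y=.06, slope, ztool",q.x.round(4),q.fun.round(1))
print([pr([.034,y,-.016]).round() for y in(.04,.05,.06,.07,.08,.09,.1)])
E
```

```text
clamp in tool [ 0.0332  0.0014 -0.0156  0.0552 -0.013 ] [ 1.2 -1.2 -1.8 -1.1  3.  -1.2  2.5  2.8 -0.3 -4.   0.5 -1.3]
cap axis x at y=.06, slope, ztool [ 0.034   0.0018 -0.0159] [ 0. -0. -0.  0.]
cap axis x at y=.06, slope, ztool [ 0.0339  0.0018 -0.0159] [ 0.2 -0.3  0.2 -0.2]
[array([336., 174.]), array([398., 174.]), array([460., 174.]), array([522., 173.]), array([585., 173.]), array([647., 173.]), array([709., 173.])]
```

The cap axis height matches the clamp height. Corrections needed are yaw −0.045, lateral +0.7 mm, and about 66 mm of travel along tool +y.

```bash
echo '[{"xyz":[0.0007, 0, 0], "rotvec":[0, 0, -0.045]}, {"xyz":[0.0007, 0.01, 0], "rotvec":[0, 0, -0.045]}, {"xyz":[0.0007, 0.02, 0], "rotvec":[0, 0, -0.045]}, {"xyz":[0.0007, 0.025, 0], "rotvec":[0, 0, -0.045]}, {"xyz":[0.0007, 0.03, 0], "rotvec":[0, 0, -0.045]}, {"xyz":[0.0007, 0.035, 0], "rotvec":[0, 0, -0.045]}, {"xyz":[0.0007, 0.04, 0], "rotvec":[0, 0, -0.045]}, {"xyz":[0.0007, 0.04, 0], "rotvec":[0, 0, -0.045]}]' > next.json && python3 nudge.py next.json; echo '[{"xyz":[0, 0.004, 0]}, {"xyz":[0, 0.008, 0]}, {"xyz":[0, 0.012, 0]}, {"xyz":[0, 0.012, 0]}]' > next.json && python3 nudge.py next.json
```

```text
t: 6.7
position: [0.5701, 0.0777, 0.0895]
ee_rot: [3.141, 0.0, 2.89]
ft_force: [-0.1, -0.3, -1.1]
grip_width: 0.0117
gripper_force: 59.5
t: 7.1
position: [0.5731, 0.0892, 0.0895]
ee_rot: [3.141, 0.0, 2.89]
ft_force: [0.3, -0.3, -0.9]
grip_width: 0.0115
gripper_force: 59.5
```

```bash
echo '[{"xyz":[-0.0006, 0.003, 0]}, {"xyz":[-0.0009, 0.007, 0]}, {"xyz":[-0.001, 0.011, 0]}, {"xyz":[-0.0011, 0.014, 0]}, {"xyz":[-0.0011, 0.014, 0]}, {"xyz":[-0.0011, 0.014, 0]}]' > next.json && python3 nudge.py next.json; python3 - <<'E'
from h import *
snap('wrist','w7');i=cv2.imread("pics/w7.png");u,v,w,h,k=270,140,220,190,3
o=cv2.convertScaleAbs(cv2.resize(i[v:v+h,u:u+w],None,fx=k,fy=k,interpolation=cv2.INTER_CUBIC),alpha=1.5)
cv2.imwrite("pics/c7.png",o)
E
```

```text
t: 7.7
position: [0.5775, 0.1021, 0.0895]
ee_rot: [3.142, -0.0, 2.89]
ft_force: [-0.3, -1.0, -1.1]
grip_width: 0.0116
gripper_force: 59.5
```

View pics/c7.png

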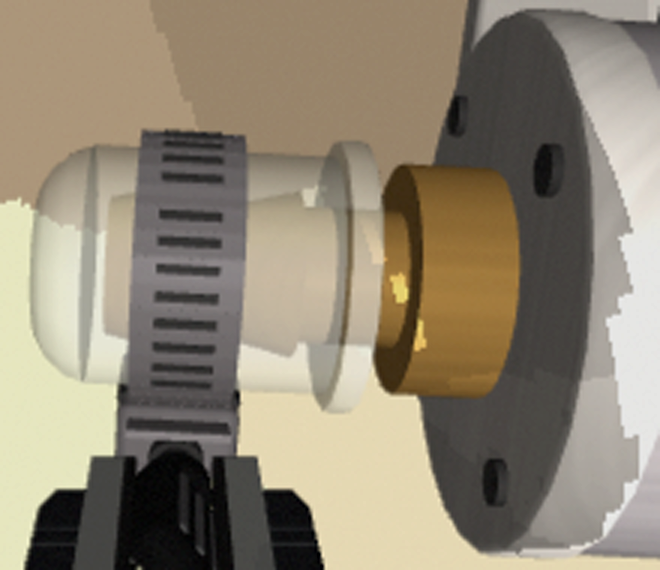

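The band lies on the straight length of the cap (x 137–240, between the nose shoulder at about 95 and the lip at about 335). Next I release, rise and measure the key.

```bash
echo '[{}, {}, {}, {}, {"xyz":[0, 0, -0.02]}, {"xyz":[0, 0, -0.05]}, {"xyz":[0, 0, -0.08]}, {"xyz":[0, 0, -0.08]}, {"xyz":[0, 0, -0.08]}, {"xyz":[0, 0, -0.08]}]' > next.json && python3 nudge.py next.json 0.034; python3 - <<'E'
from h import *
c=snap('wrist','w8');print(pose()[0])
E
echo '[{"xyz":[-0.03, -0.03, 0]}, {"xyz":[-0.05, -0.06, 0]}, {"xyz":[-0.05, -0.06, 0]}, {"xyz":[-0.05, -0.06, 0]}, {"xyz":[-0.05, -0.06, 0]}]' > next.json && python3 nudge.py next.json 0.085; python3 - <<'E'
from h import *
c=snap('wrist','w9');o=[]
for n in("w8","w9"):
    c=np.load(f"pics/{n}.npz");i=cv2.imread(f"pics/{n}.png");X=np.array([.57,.10,.135]);u,v=(proj(c,X)-[66,60]).astype(int);w,h,k=133,120,3;u=max(u,0);v=max(v,0);print(u,v)
    q=cv2.convertScaleAbs(cv2.resize(i[v:v+h,u:u+w],None,fx=k,fy=k,interpolation=cv2.INTER_CUBIC),alpha=1.7,beta=15)
    for x in range(-u%10,w,10): cv2.line(q,(x*k,0),(x*k,6 if (u+x)%50 else 18),(0,160,0),1)
    for y in range(-v%10,h,10): cv2.line(q,(0,y*k),(6 if (v+y)%50 else 18,y*k),(0,160,0),1)
    o.append(q)
m=min(q.shape[0] for q in o)
cv2.imwrite("pics/c9.png",np.hstack([q[:m] for q in o]))
E
```

```text
t: 8.75
position: [0.5769, 0.1019, 0.1681]
ee_rot: [-3.141, -0.002, 2.89]
ft_force: [-0.7, -0.1, -1.1]
grip_width: 0.0337
gripper_force: 0.0
[0.57685578 0.10191416 0.1678829 ]
t: 9.3
position: [0.6105, 0.0322, 0.1688]
ee_rot: [3.141, -0.001, 2.89]
ft_force: [0.7, 0.7, 0.2]
grip_width: 0.0849
gripper_force: 0.0
256 186
354 107
```

View pics/c9.png

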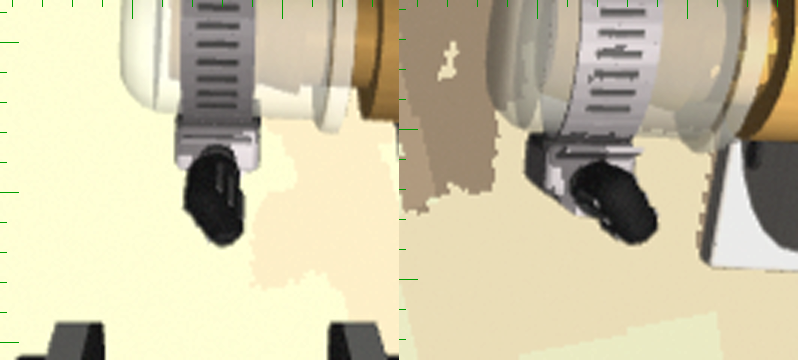

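All 10 views are now used. The clamp hangs with the key leaning slightly outward (key blob at left crop x 184–244, y 145–245). I'll fit the key's pose to its silhouette in both images.

```bash
cat > fit.py <<'E'
from h import *
from scipy.optimize import differential_evolution
ax=np.array([.294,.956,0]);ax/=np.linalg.norm(ax)   # along stub, into head
yc=np.array([ax[1],-ax[0],0])                        # clamp y (outwards)
def masks(names,X0,win=34):
    o=[]
    for n in names:
        c=np.load(f"pics/{n}.npz");g=cv2.cvtColor(c["img"],cv2.COLOR_RGB2GRAY);u,v=proj(c,X0).astype(int)
        m=(g<38).astype(np.uint8);m[:,:max(u-win,0)]=0;m[:,u+win:]=0;m[:max(v-win,0)]=0;m[v+win:]=0
        k,l,s,ce=cv2.connectedComponentsWithStats(m);j=1+s[1:,4].argmax();m=(l==j).astype(np.uint8)
        print(n,s[j]);o.append((dict(K=c["K"],R=c["R"],t=c["t"]),m))
    return o
def fit(ms,X0,rho0=None,p0=None):
    def pts(s):
        c=X0+s[:3];rho,psi=s[3],s[4]
        zc=np.array([0,0,1])*np.cos(rho)+yc*np.sin(rho)  # lean outwards positive
        e1=yc*np.cos(rho)-np.array([0,0,1])*np.sin(rho);e2=np.cross(zc,e1)
        a=np.cos(psi)*e1+np.sin(psi)*e2;b=np.cross(zc,a)
        t=np.linspace(0,2*np.pi,24,endpoint=False);n=3.
        w=.0075*np.sign(np.cos(t))*abs(np.cos(t))**(2/n);d=.004*np.sign(np.sin(t))*abs(np.sin(t))**(2/n)
        return np.array([c+a*i+b*j+zc*h for h in(-.0115,.0115) for i,j in zip(w,d)])
    def cost(s):
        P3=pts(s);tot=0
        for c,m in ms:
            q=(c["K"]@(c["R"]@P3.T+c["t"][:,None]));q=(q[:2]/q[2]).T
            z=np.zeros_like(m);cv2.fillConvexPoly(z,cv2.convexHull((q*16).round().astype(np.int32)),1,shift=4)
            tot+=(z!=m).sum()/m.sum()
        return tot+((s[:3]/.01)**2).sum()*.01
    return differential_evolution(cost,[(-.012,.012)]*2+[(-.008,.008),(-.4,.4),(0,np.pi)],seed=1,maxiter=120,popsize=12,tol=1e-6)
E
cat > run1.py <<'E'
from fit import *
# expected: clamp centre = cap axis at band
c8=np.load("pics/w8.npz")
C=np.array([.5775-.0325,.102+.0097,.1037]);X0=C+.0285*yc+np.array([0,0,.032]);print(X0)
ms=masks(["w8","w9"],X0)
f=fit(ms,X0);print(f.fun,(X0+f.x[:3]).round(4),f.x.round(3))
for k in(0,1):
    f=fit(ms[k:k+1],X0);print(k,f.fun,(X0+f.x[:3]).round(4),f.x.round(3))
E
python3 run1.py
```

```text
[0.57224093 0.10332256 0.1357    ]
w8 [318 234  19  34 492]
w9 [406 156  34  32 544]
0.26243932986517043 [0.5739 0.1022 0.1309] [ 0.002 -0.001 -0.005  0.039  0.584]
0 0.0996522788913634 [0.5723 0.1026 0.1355] [ 0.    -0.001 -0.    -0.015  0.538]
1 0.13426627658686172 [0.5736 0.1022 0.1317] [ 0.001 -0.001 -0.004  0.037  0.671]
```

```bash
python3 - <<'E'
from h import *
from cell import r
p,R=pose();s=r.read_state();print(R.inv().apply(np.array([.573,.1025,.162])-p), R.as_euler('xyz'),s["q"].round(3),np.arctan2(-.294,.956)+.58+np.pi-R.as_euler('xyz')[2])
E
```

```text
[0.05375124 0.05858965 0.00712402] [ 3.14148350e+00 -9.19315228e-04  2.89090286e+00] [-0.008  0.307  1.172  0.     1.664 -1.328] 0.5323378773180902
```

```bash
echo '[{"xyz":[0.02, 0.02, 0], "rotvec":[0, 0, -0.13]}, {"xyz":[0.04, 0.04, 0], "rotvec":[0, 0, -0.26]}, {"xyz":[0.054, 0.0585, 0], "rotvec":[0, 0, -0.4]}, {"xyz":[0.054, 0.0585, 0], "rotvec":[0, 0, -0.532]}, {"xyz":[0.054, 0.0585, 0.007], "rotvec":[0, 0, -0.532]}, {"xyz":[0.054, 0.0585, 0.007], "rotvec":[0, 0, -0.532]}, {"xyz":[0.054, 0.0585, 0.007], "rotvec":[0, 0, -0.532]}, {"xyz":[0.054, 0.0585, 0.007], "rotvec":[0, 0, -0.532]}]' > next.json && python3 nudge.py next.json 0.03; python3 - <<'E'
from h import *
p,R=pose();print(R.inv().apply(np.array([.573,.1025,.130])-p))
E
```

```text
t: 10.15
position: [0.5734, 0.1013, 0.1624]
ee_rot: [3.142, -0.0, -2.863]
ft_force: [-0.2, 0.5, -0.8]
grip_width: 0.0301
gripper_force: 0.0
[3.97721887e-06 1.26299597e-03 3.24414413e-02]
```

```bash
echo '[{"xyz":[0, 0, 0.012]}, {"xyz":[0, 0, 0.022]}, {"xyz":[0, 0, 0.032]}, {"xyz":[0, 0, 0.032]}, {"xyz":[0, 0, 0.032]}]' > next.json && python3 nudge.py next.json; echo '[{}, {}, {}, {}, {}]' > next.json && python3 nudge.py next.json 0.004 40; python3 -c "
from cell import r
s=r.read_state();print(s['ft_torque'],s['q'])"
```

```text
t: 10.65
position: [0.5731, 0.1015, 0.1301]
ee_rot: [3.141, -0.001, -2.862]
ft_force: [-0.1, -0.9, -0.4]
grip_width: 0.0296
gripper_force: 0.0
t: 11.15
position: [0.5733, 0.1016, 0.1306]
ee_rot: [3.142, 0.0, -2.861]
ft_force: [0.2, -0.8, -0.9]
grip_width: 0.0041
gripper_force: 0.0
[0.05159716 0.01557344 0.01666443] [ 1.11904922e-01  2.41785511e-01  1.32621614e+00  8.01295894e-05
  1.57335987e+00 -1.73909472e+00]
```

```bash
echo '[{}, {}, {}, {}]' > next.json && python3 nudge.py next.json 0.0 40; python3 - <<'E'
from fit import *
snap('wrist','w10');c=np.load("pics/w10.npz");p,R=pose()
pr=lambda X:proj(c,X).round(1)
for x in(-.011,.011):
  for z in(0,-.038): print((x,z),pr(p+R.apply([x,0,z])))
print("key exp bottom/top",pr([.573,.1025,.124]),pr([.573,.1025,.147]))
g=cv2.cvtColor(c["img"],cv2.COLOR_RGB2GRAY)
u,v=proj(c,p).astype(int)
for y in range(v-40,v+90,5): print(y,''.join('#' if k<38 else '+' if k<70 else '-' if k<120 else '.' for k in g[y,u-60:u+60:2]))
E
```

```text
t: 11.55
position: [0.5733, 0.1016, 0.1305]
ee_rot: [3.142, 0.0, -2.861]
ft_force: [-0.7, -0.9, 0.1]
grip_width: 0.0001
gripper_force: 0.0
(-0.011, 0) [328.3 295.4]
(-0.011, -0.038) [328.5 334.3]
(0.011, 0) [328.3 259.5]
(0.011, -0.038) [328.4 291.8]
key exp bottom/top [330. 273.] [330.3 291.6]
237 ..........................---------+++++++++#++-------------
242 ..........................###+---++++#++++##+++++-----------
247 .........................###+##+++++##++##+++++++-----------
252 ........................-#++#+++++++++++##+++++.------------
257 ........................++++++--++++++++++++-......---------
262 ........................-+++######+--#+++-.........---------
267 ...........................+#######..-.--.........-------++-
272 ..........................-#########.--............----+----
277 ..........................+#########................----...#
282 ..........................+########................-++....-+
287 ..........................-########-...............+......++
292 .......................---+########+--...................+++
297 ....................
[... 185 characters left out ...]
....########++++++#####+++++########-.........++++
317 .............-########++++++#####++++++########..........+++
322 .............+########++++++#####++++++########...........-+
327 .............#########++++++#####++++++#########............
332 ............+########+++++++#####++++++#########............
337 ............##########+-----####+-----+#########+...........
342 ..........-###############+-####+-################..........
347 .........##########################################-........
352 ......-###############################################......
357 ############################################################
362 ############################################################
```

```bash
python3 - <<'E'
from fit import *
snap('scene','s11');c=np.load("pics/s11.npz");p,R=pose()
pr=lambda X:proj(c,X).round(1)
print("tcp",pr(p),"tcp+38",pr(p+[0,0,.038]),"key bot/top",pr([.573,.1025,.124]),pr([.573,.1025,.147]),"hous",pr([.573,.1025,.111]),pr([.573,.1025,.082]))
g=cv2.cvtColor(c["img"],cv2.COLOR_RGB2GRAY);u,v=proj(c,p).astype(int)
for y in range(v-34,v+24): print(y,' '.join('%3d'%k for k in g[y,u-15:u+16]))
E
```

```text
tcp [379.2 186.6] tcp+38 [380.6 173.2] key bot/top [379.1 188.6] [380.  180.6] hous [378.7 193. ] [377.6 202.6]
152 132 133 100   6  19  16  19  42  41  48  71  29  16  42  23  19  21  11  10   9   9  11   6   3   4   6  21  17  61 137 131
153 133 135  31  13  20  24  50  68  76  75  53  25  27  32  42  59  55   2  10   9   4   4   7   4   9  15  76  83 139 133 131
154 133 134  32   5  13  19  47  47  50  60  29  29  31  26  11  25  34   5   2   2   6   5  11   7   6  19 114 137 134 131 131
155 133 135  32   0   7   8  27  34  40  45  11  18  24  21   7   6   8   9   8   7   3   5   4   5   4  33 142 133 132 129 131
156 132 134  75  10   1  12  18  19  22  27  14  13  19   9  21   7   9   5   8   1  10   4   5   6   5  45 138 133 130 129 131
157 133 134 136  77   0   1   7  10  13  15   5  11   7   7  10   5   3  10   8   9   5   7   2   5   5  51 138 132 131 131 131
158 132 132 135 138  11   0   2   3  14   6   8   3   1  12   1   8   9   5  11   8   9   4   3   0  14  84 134 131 130 131 130
159 132 130 131 134  76  12   1   3  11   8  10   3   7   0   4  14   8   7   4   9   6   5 
[... 5735 characters left out ...]
  69  68  68  68  69  55  43  45  58  79  79  79  80  80  81
205  67  68  67  68  66  68  67  67  68  68  68  70  68  68  69  69  67  69  68  68  68  67  56  41  42  57  80  82  80  80  79
206  67  67  68  68  66  67  68  68  66  67  68  67  70  69  67  67  68  67  69  68  68  69  69  57  42  44  64  81  81  80  80
207  68  68  70  68  66  65  67  69  68  70  69  68  67  68  67  69  67  67  68  69  66  68  70  68  51  40  40  67  80  80  79
208  68  68  69  67  69  67  67  68  68  67  69  69  68  70  66  68  68  66  67  69  67  69  67  69  67  51  43  38  68  79  82
209  66  67  68  68  69  68  67  69  68  68  66  66  69  67  69  68  67  67  66  69  68  67  67  69  67  68  53  41  42  70  81
```

Rows 174–180 of the scene picture show the finger ends about 37 mm above the reported TCP, with a clear gap to the key top. So the closed fingers were above the key, and the earlier 12 mm grip was on the key itself. I'll reopen, go down 37 mm more and grip.

```bash
echo '[{}, {}, {"xyz":[0, 0, 0.01]}, {"xyz":[0, 0, 0.02]}, {"xyz":[0, 0, 0.028]}, {"xyz":[0, 0, 0.032]}, {"xyz":[0, 0, 0.035]}, {"xyz":[0, 0, 0.035]}, {"xyz":[0, 0, 0.035]}]' > next.json && python3 nudge.py next.json 0.03; echo '[{}, {}, {}, {}, {}]' > next.json && python3 nudge.py next.json 0.0 40; python3 -c "
from cell import r
s=r.read_state();print(s['ft_torque'],s['q'])"
```

```text
t: 12.55
position: [0.5735, 0.1016, 0.0958]
ee_rot: [-3.142, 0.001, -2.861]
ft_force: [-0.5, 0.4, -0.3]
grip_width: 0.03
gripper_force: 0.0
t: 13.05
position: [0.5735, 0.1015, 0.0959]
ee_rot: [-3.141, 0.001, -2.861]
ft_force: [0.5, -0.9, 1.9]
grip_width: 0.0071
gripper_force: 41.7
[-0.04930232  0.09995677  0.02853312] [ 1.11820498e-01  2.65330123e-01  1.36884652e+00  3.72073543e-05
  1.50664319e+00 -1.73910583e+00]
```

```bash
echo '[{"rotvec":[0, 0, 0.14]}, {"rotvec":[0, 0, 0.28]}, {"rotvec":[0, 0, 0.42]}, {"rotvec":[0, 0, 0.56]}, {"rotvec":[0, 0, 0.7]}, {"rotvec":[0, 0, 0.84]}, {"rotvec":[0, 0, 0.98]}, {"rotvec":[0, 0, 1.12]}, {"rotvec":[0, 0, 1.26]}, {"rotvec":[0, 0, 1.4]}, {"rotvec":[0, 0, 1.54]}, {"rotvec":[0, 0, 1.6]}]' > next.json && python3 nudge.py next.json; python3 -c "
from cell import r
s=r.read_state();print(s['ft_torque'],s['q'][5])"; echo '[{"rotvec":[0, 0, 0.14]}, {"rotvec":[0, 0, 0.28]}, {"rotvec":[0, 0, 0.42]}, {"rotvec":[0, 0, 0.56]}, {"rotvec":[0, 0, 0.7]}, {"rotvec":[0, 0, 0.84]}, {"rotvec":[0, 0, 0.98]}, {"rotvec":[0, 0, 1.12]}, {"rotvec":[0, 0, 1.26]}, {"rotvec":[0, 0, 1.4]}, {"rotvec":[0, 0, 1.54]}, {"rotvec":[0, 0, 1.6]}]' > next.json && python3 nudge.py next.json;python3 -c "
from cell import r
s=r.read_state();print(s['ft_torque'],s['q'][5])"
```

```text
t: 14.25
position: [0.5733, 0.1017, 0.0962]
ee_rot: [3.141, -0.0, 1.817]
ft_force: [-1.6, -0.7, 4.0]
grip_width: 0.0067
gripper_force: 42.0
[-0.03304258  0.44443977  0.02275743] -0.1344371388592049
t: 15.45
position: [0.5733, 0.1018, 0.0966]
ee_rot: [-3.141, -0.001, 0.217]
ft_force: [-3.2, -0.5, 6.2]
grip_width: 0.0066
gripper_force: 42.2
[0.0912649  0.74560745 0.04738742] 1.465573191099416
```

```bash
echo '[{"rotvec":[0, 0, 0.14]}, {"rotvec":[0, 0, 0.28]}, {"rotvec":[0, 0, 0.42]}, {"rotvec":[0, 0, 0.56]}, {"rotvec":[0, 0, 0.7]}, {"rotvec":[0, 0, 0.84]}, {"rotvec":[0, 0, 0.98]}, {"rotvec":[0, 0, 1.12]}, {"rotvec":[0, 0, 1.26]}, {"rotvec":[0, 0, 1.3]}, {"rotvec":[0, 0, 1.3]}]' > next.json && python3 nudge.py next.json; python3 -c "
from cell import r
s=r.read_state();print(s['ft_torque'],s['q'][5])"; echo '[{}, {}, {}, {"xyz":[0, 0, -0.02]}, {"xyz":[0, 0, -0.05]}, {"xyz":[0, 0, -0.08]}, {"xyz":[0, 0, -0.08], "rotvec":[0, 0, -0.14]}, {"xyz":[0, 0, -0.08], "rotvec":[0, 0, -0.28]}, {"xyz":[0, 0, -0.08], "rotvec":[0, 0, -0.42]}, {"xyz":[0, 0, -0.08], "rotvec":[0, 0, -0.56]}, {"xyz":[0, 0, -0.08], "rotvec":[0, 0, -0.7]}, {"xyz":[0, 0, -0.08], "rotvec":[0, 0, -0.84]}]' > next.json && python3 nudge.py next.json 0.03
```

```text
t: 16.55
position: [0.5731, 0.1018, 0.0967]
ee_rot: [-3.141, 0.0, -1.079]
ft_force: [-4.0, -0.0, 7.2]
grip_width: 0.0067
gripper_force: 42.4
[0.12008668 0.8631168  0.00648659] 2.762146578569736
t: 17.75
position: [0.5732, 0.1015, 0.1751]
ee_rot: [3.141, 0.0, -0.232]
ft_force: [-0.1, -0.5, -0.2]
grip_width: 0.0303
gripper_force: 0.0
```

```bash
echo '[{"rotvec":[0, 0, -0.15]}, {"rotvec":[0, 0, -0.3]}, {"rotvec":[0, 0, -0.45]}, {"rotvec":[0, 0, -0.6]}, {"rotvec":[0, 0, -0.75]}, {"rotvec":[0, 0, -0.9]}, {"rotvec":[0, 0, -1.05]}, {"rotvec":[0, 0, -1.2]}, {"rotvec":[0, 0, -1.35]}, {"rotvec":[0, 0, -1.5]}, {"rotvec":[0, 0, -1.65]}, {"rotvec":[0, 0, -1.8]}]' > next.json && python3 nudge.py next.json; echo '[{"rotvec":[0, 0, -0.15]}, {"rotvec":[0, 0, -0.3]}, {"rotvec":[0, 0, -0.45]}, {"rotvec":[0, 0, -0.5]}, {"rotvec":[0, 0, -0.5]}, {"rotvec":[0, 0, -0.5]}, {"rotvec":[0, 0, -0.5]}]' > next.json && python3 nudge.py next.json; python3 - <<'E'
from fit import *
print(pose()[1].as_euler('xyz'))
snap('wrist','w12')
c=np.load("pics/w12.npz");g=cv2.cvtColor(c["img"],cv2.COLOR_RGB2GRAY)
X0=np.array([.5735,.1018,.136])
ms=masks(["w12"],X0)
f=fit(ms,X0);print(f.fun,(X0+f.x[:3]).round(4),f.x.round(3))
E
```

```text
t: 18.95
position: [0.5732, 0.1015, 0.1751]
ee_rot: [-3.141, -0.0, 1.568]
ft_force: [0.6, 0.4, -0.2]
grip_width: 0.0299
gripper_force: 0.0
t: 19.65
position: [0.5733, 0.1016, 0.1754]
ee_rot: [-3.142, -0.0, 2.061]
ft_force: [-0.6, 1.1, 0.4]
grip_width: 0.0302
gripper_force: 0.0
[-3.14156803e+00 -9.21777871e-05  2.06061320e+00]
w12 [320 235  15  33 404]
0.06033343958246308 [0.5733 0.1018 0.133 ] [-0.     0.    -0.003 -0.032  2.547]
```

```bash
echo '[{"xyz":[0, 0, 0.03]}, {"xyz":[0, 0, 0.06]}, {"xyz":[0, 0, 0.07]}, {"xyz":[0, 0, 0.078]}, {"xyz":[0, 0, 0.078]}, {"xyz":[0, 0, 0.078]}]' > next.json && python3 nudge.py next.json; echo '[{}, {}, {}, {}, {}, {}]' > next.json && python3 nudge.py next.json 0.0 50; T='from cell import r;s=r.read_state();print(s["ft_torque"],s["q"][5],s["effort"][5])'; python3 -c "$T"; echo '[{"rotvec":[0, 0, 0.14]}, {"rotvec":[0, 0, 0.28]}, {"rotvec":[0, 0, 0.42]}, {"rotvec":[0, 0, 0.56]}, {"rotvec":[0, 0, 0.7]}, {"rotvec":[0, 0, 0.84]}, {"rotvec":[0, 0, 0.98]}, {"rotvec":[0, 0, 1.12]}, {"rotvec":[0, 0, 1.26]}, {"rotvec":[0, 0, 1.4]}, {"rotvec":[0, 0, 1.4]}]' > next.json && python3 nudge.py next.json; python3 -c "$T"; echo '[{"rotvec":[0, 0, 0.1]}, {"rotvec":[0, 0, 0.15]}, {"rotvec":[0, 0, 0.15]}, {"rotvec":[0, 0, 0.15]}]' > next.json && python3 nudge.py next.json; python3 -c "$T"; echo '[{"rotvec":[0, 0, 0.1]}, {"rotvec":[0, 0, 0.15]}, {"rotvec":[0, 0, 0.15]}, {"rotvec":[0, 0, 0.15]}]' > next.json && python3 nudge.py next.json; python3 -c "$T"
```

```text
t: 20.3
position: [0.574, 0.1016, 0.099]
ee_rot: [3.139, 0.001, 2.062]
ft_force: [0.3, 0.3, -0.1]
grip_width: 0.0301
gripper_force: 0.0
t: 20.9
position: [0.5739, 0.1015, 0.0987]
ee_rot: [3.14, 0.001, 2.062]
ft_force: [-0.5, -0.6, 6.5]
grip_width: 0.0064
gripper_force: 52.9
[-0.06647489  0.14432629  0.04707088] -0.3791026938802898 0.025539377820678055
t: 22.0
position: [0.5728, 0.1018, 0.0987]
ee_rot: [-3.141, 0.0, 0.658]
ft_force: [-4.8, -0.4, 7.9]
grip_width: 0.0066
gripper_force: 53.5
[ 0.14016965  1.24033011 -0.0399917 ] 1.0249277417293485 1.2311894819140434
t: 22.4
position: [0.5727, 0.1019, 0.0987]
ee_rot: [-3.141, 0.0, 0.512]
ft_force: [-5.5, -0.4, 9.5]
grip_width: 0.0064
gripper_force: 53.5
[ 0.0625132   1.38494859 -0.02305275] 1.1710245049872388 0.012601870112121105
t: 22.8
position: [0.5726, 0.102, 0.0987]
ee_rot: [-3.14, 0.001, 0.362]
ft_force: [-5.3, 0.3, 9.5]
grip_width: 0.0064
gripper_force: 53.5
[ 0.16778718  1.38021272 -0.01265202] 1.320972946983021 0.012672731245402247
```

```bash
T='from cell import r;s=r.read_state();print(s["ft_torque"],s["q"][5],s["effort"][5])'; echo '[{"rotvec":[0, 0, 0.1]}, {"rotvec":[0, 0, 0.15]}, {"rotvec":[0, 0, 0.15]}, {"rotvec":[0, 0, 0.15]}]' > next.json && python3 nudge.py next.json; python3 -c "$T"; echo '[{"rotvec":[0, 0, 0.1]}, {"rotvec":[0, 0, 0.15]}, {"rotvec":[0, 0, 0.15]}, {"rotvec":[0, 0, 0.15]}]' > next.json && python3 nudge.py next.json; python3 -c "$T"
```

```text
t: 23.2
position: [0.5725, 0.1021, 0.0988]
ee_rot: [-3.14, 0.001, 0.212]
ft_force: [-6.3, 0.6, 9.7]
grip_width: 0.0063
gripper_force: 53.5
[ 0.19825627  1.56240142 -0.02569631] 1.4709840380531802 0.01135454687755555
t: 23.6
position: [0.5725, 0.1022, 0.0988]
ee_rot: [-3.14, 0.001, 0.062]
ft_force: [-7.7, -0.4, 10.3]
grip_width: 0.0067
gripper_force: 53.5
[ 0.29200929  1.59626765 -0.00384956] 1.6209655061174968 0.009739208326209337
```

```bash
echo '[{}, {}, {}, {"xyz":[0, 0, -0.02]}, {"xyz":[0, 0, -0.05]}, {"xyz":[0, 0, -0.09]}, {"xyz":[0, 0, -0.11]}, {"xyz":[0, 0, -0.11]}, {"xyz":[0, 0, -0.11]}, {"xyz":[0, 0, -0.11]}]' > next.json && python3 nudge.py next.json 0.03; python3 - <<'E'
from fit import *
e=pose()[1].as_euler('xyz');print(pose()[0],e,"tool psi",(e[2]+.298)%np.pi)
c=snap('wrist','w13');X0=np.array([.5730,.102,.137]);print(proj(c,X0))
ms=masks(["w13"],X0)
f=fit(ms,X0);print(f.fun,(X0+f.x[:3]).round(4),f.x.round(3),"k",-np.pi/2-f.x[4]+3*np.pi)
E
```

```text
t: 24.6
position: [0.5725, 0.1014, 0.2052]
ee_rot: [3.141, 0.004, 0.062]
ft_force: [0.2, 1.2, -0.0]
grip_width: 0.0305
gripper_force: 0.0
[0.57254882 0.10143398 0.20522154] [3.14145269 0.00350522 0.06171575] tool psi 0.3597157491823854
[326.64171885 238.27392826]
w13 [319 224  14  28 303]
0.08259632569847632 [0.5738 0.1025 0.1367] [ 0.001  0.    -0.     0.103  0.255] k 7.5989841595323995
```

```bash
echo '[{"xyz":[0.02, -0.03, 0], "rotvec":[0, 0, -0.1]}, {"xyz":[0.04, -0.05, 0], "rotvec":[0, 0, -0.2]}, {"xyz":[0.04, -0.05, 0], "rotvec":[0, 0, -0.3]}, {"xyz":[0.04, -0.05, 0], "rotvec":[0, 0, -0.3]}, {"xyz":[0.04, -0.05, 0], "rotvec":[0, 0, -0.3]}, {"xyz":[0.04, -0.05, 0], "rotvec":[0, 0, -0.3]}]' > next.json && python3 nudge.py next.json; python3 - <<'E'
from fit import *
c=snap('wrist','w14');X0=np.array([.5730,.102,.137]);print(proj(c,X0))
for n in(["w14"],["w13","w14"]):
    f=fit(masks(n,X0),X0);print(f.fun,(X0+f.x[:3]).round(4),f.x.round(3),"k",-np.pi/2-f.x[4]+3*np.pi)
E
```

```text
t: 25.25
position: [0.6098, 0.1535, 0.2073]
ee_rot: [-3.141, 0.0, 0.359]
ft_force: [0.5, 0.3, 0.3]
grip_width: 0.03
gripper_force: 0.0
[371.56634176 300.62629509]
w14 [359 283  21  51 542]
0.4202367848580571 [0.5612 0.1035 0.1433] [-0.012  0.001  0.006 -0.096  0.709] k 7.145137328471914
w13 [319 224  14  28 303]
w14 [359 283  21  51 542]
1.0198269215572697 [0.5712 0.1023 0.1297] [-0.002  0.    -0.007  0.056  0.201] k 7.652535281405341
```

```bash
python3 -c "
from cell import r
print(r.finish_job())"
```

```text
the job is handed in; nothing more can be done
None
```

I handed the job in at about 25 s: the clamp is on the straight length of the cap, its key turned to an estimated 7.5 rad (snug from 7.2), and the arm has let go and is clear. The 7.5 comes from the tool's turn count plus one camera fit that gave 7.6; the last second-view fit was unusable, and the hand-in returned no verdict.

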